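# Take the sprung carrying handle off a toolbox with the forked tool

## Task

Take the carrying handle off the toolbox: with the forked tool straddling the sprung pin, gently press the pin's flange back until it stops and lift that end out over its lug. Then lay the tool on the bench, draw the handle out of the other lug and lay it in the iron pan without dropping it. Do not bend the pin or wrench the lugs, and leave everything else where it is.

Things in the scene. Friction and masses are not known exactly. Their poses are not given: they have to be found in the camera images.
- toolbox: grey steel toolbox, 160 x 255 x 98 mm, fixed; front (two latches) faces its -x. Origin: under its centre; x to the back, y to its left, z up. Lid top is level at z = 98. On the lid stand two steel lugs in the line x = 0, inner faces at y = -60 and +60, each 22 wide (x), 9 thick, top at z = 141. The handle spans them.
- socket (a point): mouth of the blind socket (7.5 mm bore, 6 deep) in the inner face of the right (-y) lug, at (0, -60, 132) in the toolbox's frame, same axes. The lug's top is 9 mm above it; over 30 N wrenches a lug. The sprung pin sits in this socket; the left lug has the same socket for the fixed pin.
- handle_mid (a point): middle of the handle's wooden grip (20 wide in x, 90 long in y, 18 high). Axes as the toolbox's while the handle is mounted. The pins' axis runs along y, 2 mm above this point. At the left end a 12 mm steel shoulder (face 59.5 from the body's origin) and a fixed 6 mm pin that enters the left socket by 5 mm.
- handle: the carrying handle with its pins, about 0.16 kg. Origin on the pins' axis half-way between the lugs; y along it, from the sprung pin (-y) to the fixed pin (+y). Once the sprung end is out above its lug, the handle comes free when drawn 6 to 9 mm to -y and lifted.
- flange (a point): centre of the outer (-y) face of the sprung pin's flange, a 16 mm disc 4 thick. From it the bare 6 mm pin runs 15.8 on along -y, 10 of it free between flange and right lug: the fork goes there. Pressing the flange to +y draws the pin in.
- pin_end (a point): tip of the sprung pin. At the start it sits 5.8 mm deep in the right socket, so it must come back about 6 mm. Lifted 12 mm or more above the socket it is over the lug and can be let out to rest on the lug's top.
- sprung_pin (a joint): how far the sprung pin is pressed into the handle, m: 0 out, 0.0062 fully in against a solid stop. The spring takes 5 N at first, 11 N fully in. The handle itself first gives about 0.5 mm to +y. The pin only just leaves the socket at the stop; over 17 N at the flange bends it.
- fork_tool: forked tool lying on the bench, 146 long, 0.11 kg. Wooden handle 96 x 16 x 24 (x, y, z), then a flat steel blade 3.5 thick ending in a fork at its +x end. Origin: on the underside below the handle's front end; x towards the fork, z up. The two prongs stand one above the other.
- tool_grip (a point): grip point on the forked tool's wooden handle, 18 mm behind its front end, half-way up (12 mm above the underside); 16 mm wide across y.
- fork_slot (a point): middle of the fork's slot, 55 mm in front of tool_grip at the same height. The slot is 8 mm high and opens to +x, flared at the tips; its bottom is 10 mm behind this point, the tips 12 mm in front. The prongs reach 7.5 mm above and below it, 10 at the tips.
- iron_pan: round grey iron pan, fixed, 300 across at the rim, 52 high, flat floor 210 across and 4 mm thick with a few thin tools lying on it. Origin: under its centre.
- glue_bottle: small white cement bottle with a red nozzle, 145 high, right of and behind the toolbox; leave it alone.
- file_a: half-round file with a grey handle, 205 long, lying at the right; leave it alone.
- nail_jar: clear jar of nails with a grey lid, 60 across, 78 high, behind the toolbox; leave it alone.
- masking_tape: roll of masking tape lying flat, 105 across, 38 high, behind the toolbox; leave it alone.
- shoe_brush: wooden shoe brush, 170 long, 46 high, behind the toolbox; leave it alone.
- awl: awl with a brown wooden handle, 168 long, 32 high, lying in front of the toolbox; leave it alone.
- rubber_heel: black rubber heel blank, 57 x 58 x 9, lying in front of the toolbox; leave it alone.

How it is judged:
By the outcome, as a careful person would: the job done as asked, in the order asked, and still so for the second after the job is handed in, with the robot touching nothing.
It also fails if it takes over 64 s, if anything falls off the work surface, if the arm or the gripper's body presses on something with over 40 N, if the wrist force passes 120 N, or if a joint passes its speed limit or range.

## Robot

A 6-joint arm with a two-finger parallel gripper is mounted at the origin on a cart in front of the work surface, level with it; the furniture and walls round the work are solid. World frame = base frame: x ahead of the robot, y to its left, z up, the work surface at z = 0. Lengths are in m, angles in rad, forces in N, time in s.
With the tool pointing down it reaches from about 0.35 to 0.85 m from the base axis. Payload 8.1 kg.
Tool frame: the origin (TCP) lies midway between the tips of the shut fingers; the grasp point (between the pads) lies 19 mm behind it; z points along the fingers, y is the line along which they close (so a half turn about z gives the same grasp; the last joint's range is limited). The gripper opens to 85 mm and grips with 20 to 120 N. Pads are 22 mm wide; open, the fingers measure 114 mm over their backs; the gripper's body (76 mm by 85 mm) begins 54 mm behind the grasp point. The pads swing forward as they close: fully open they stand 13 mm farther back than shut.
Start: joints at [1.088, 0.13, 1.488, -0, 1.523, -0.085], TCP at [0.232, 0.553, 0.231] pointing down, gripper open.
Joint ranges: [-2.96, 2.96], [-0.89, 2.26], [0.02, 2.5], [-1.34, 4.48], [0, 2.73], [-2.66, 2.66]. Speed limits (rad/s): [2.39, 2.39, 2.79, 3.14, 3.14, 3.14].

## Interface

Orientations are given as a rotation vector (axis times angle).
In Python, from bench import status, snapshot, camera_model, ticket gives the robot as it stands.
- The arm moves only by the tool carry_out, never from a script. Its argument "increments" is a list of rows, each a list of 2 entries, a list of its own where there are three numbers: the shift along the tool's x, y, z in mm, then the turn about the tool's z in degrees. A call has exactly 5 rows; each row shifts and turns the commanded pose from where the row before left it, along the tool's axes as they then stand; what a row does not reach is not made up. A row lasts 1/10 s, in which the tool goes at most 50 mm and 8.59 degrees, less where a joint would pass 70% of its speed; a pose out of reach is approached as far as the arm can. A call is refused whole if a number of a shift passes 50 or a number of a turn 8.59, either way. A call with a gripper value outside its range is refused whole. "jaw" is the closure, from 0 (fully open) to 1 (shut), set as the call begins (left out, the last holds). The fingers move at their own pace and stop on an object; "squeeze" is the grip in N (left out, the last holds). Time passes only in rows, so rows that do not move let the fingers close, or fill a call up. It gives the time, the measured TCP pose, the force, the opening and the grip force at its end, in the units of the state.
- status.observe(): the state, without advancing time (a new reading comes with each control period).
- snapshot(name): name is "scene" or "top" or "wrist"; returns the picture (384x512x3 uint8, red, green, blue); there is no depth.
- camera_model(name): a dict with "K" (3x3 intrinsics, pixels), "extrinsics" (4x4, takes a point from world to camera coordinates). Camera axes: x right, y down, z forward; pixel columns grow to the right and rows downward; lengths in m; the calibration is good to about 2 mm. A picture is of the moment at which its call begins: read the wrist's pose just before it. camera_model takes no time and is no camera call; for the wrist camera it gives the pose at the moment of the call.
- ticket.finish_job(): hands the job in; it is judged then, once.
The state is a dict: "time_s": time; "joints": joint angles; "joint_velocities": joint speeds; "joint_torque": joint torques, N m; "ee_pos": TCP position; "tool_rot": TCP orientation; "ft_force": force on the tool from outside, world axes, zero at the start; "ft_torque": the same for the moment, N m; "grip_width": finger opening in m; "finger_force": force on a finger pad.
Only numpy, scipy, OpenCV 4.12 (cv2) and the standard library are available. Lean on these libraries where they do the work, as an engineer would, in place of code of your own. Each camera call takes 0.05 s, during which the arm holds its last target. There are 200 camera calls.

## Working session

There is one attempt and no reset: what is moved stays moved. The work goes in short steps, Python scripts to look and compute and a tool call to move; the robot and the scene stay as the last step left them, time stands still between calls to the robot, and variables do not carry over. Pictures are saved under pics/ and viewed, at most 10 in all, crops included, and the job is handed in when it is done.

Besides the shell and the picture viewer there is one more tool, called after "Call:" as name(argument=value, ...), one argument or row to a line, values as JSON. carry_out: Moves the arm, as the interface text tells. Its arguments: {"type":"object","properties":{"increments":{"type":"array","items":{"type":"array"}},"jaw":{"type":"number"},"squeeze":{"type":"number"}},"required":["increments"]}

```bash
ls; mkdir -p pics
python3 - <<'E'
from bench import status,snapshot,camera_model
import cv2,numpy as np
s=status.observe();print({k:np.round(v,4).tolist() for k,v in s.items()})
for n in("scene","top"):
    im=snapshot(n);cv2.imwrite(f"pics/{n}0.png",cv2.resize(im[:,:,::-1],(800,600),interpolation=cv2.INTER_CUBIC))
    c=camera_model(n);print(n,np.round(c["K"],1).tolist(),np.round(c["extrinsics"],4).tolist())
E
```

```text
pics
{'time_s': 0.0, 'joints': [1.0876, 0.1312, 1.4893, -0.0, 1.523, -0.0854], 'joint_velocities': [0.0014, -0.0004, 0.0014, 0.0016, -0.0009, 0.0009], 'joint_torque': [-0.0009, -56.9408, -50.054, -0.0005, 0.0149, 0.0], 'ee_pos': [0.2322, 0.5527, 0.2302], 'tool_rot': [-0.6206, -3.0792, 0.0029], 'ft_force': [-0.0177, 0.9121, 0.1307], 'ft_torque': [-0.0183, 0.0659, 0.0538], 'finger_force': 0.0, 'grip_width': 0.0856}
scene [[373.2, 0.0, 257.7], [0.0, 373.2, 195.9], [0.0, 0.0, 1.0]] [[0.839, -0.5439, -0.013, -0.4883], [-0.3271, -0.4852, -0.8109, 0.2744], [0.4348, 0.6846, -0.585, 1.0022], [0.0, 0.0, 0.0, 1.0]]
top [[354.8, 0.0, 252.4], [0.0, 354.8, 194.5], [0.0, 0.0, 1.0]] [[0.003, -1.0, 0.0029, -0.0086], [-0.9857, -0.0035, -0.1688, 0.6052], [0.1688, -0.0024, -0.9857, 1.1873], [0.0, 0.0, 0.0, 1.0]]
```

View pics/scene0.png

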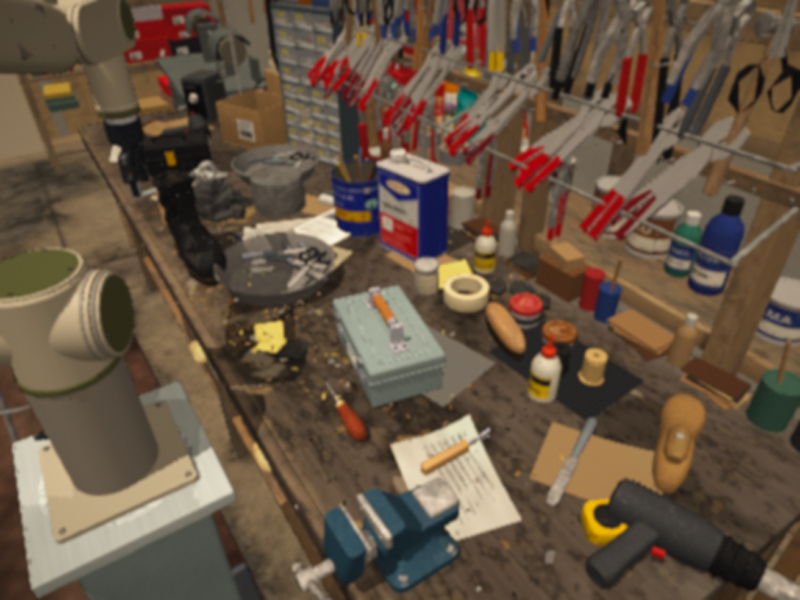

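View pics/top0.png

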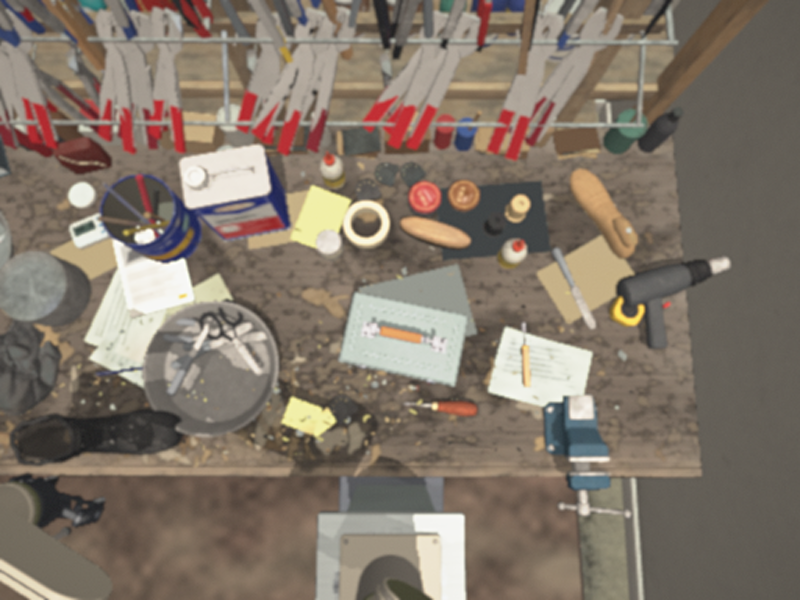

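The scene view shows the toolbox at (388,340) with the handle at (384,303), the fork tool at (455,453) and the pan at (280,268). In the top view the handle is at (403,336), the fork tool's handle at (527,365) with its fork tip at (524,325), and the pan at (211,367).

```bash
cat > h.py <<'E'
import numpy as np,cv2
from bench import status,snapshot,camera_model
from scipy.spatial.transform import Rotation as R
def P(c,s=1.):
    K=np.array(c["K"],float).copy();K[:2]*=s;return K@np.array(c["extrinsics"])[:3]
def onz(P,uv,z):
    A=np.c_[P[:,0],P[:,1],-np.array([uv[0],uv[1],1.])];b=-(P[:,2]*z+P[:,3]);return np.linalg.solve(A,b)[:2]
def tri(P1,a,P2,b):
    X=cv2.triangulatePoints(P1,P2,np.float64(a).reshape(2,1),np.float64(b).reshape(2,1))[:,0];return X[:3]/X[3]
def shot(n,f,s=1.):
    o=status.observe();c=camera_model(n);im=snapshot(n);cv2.imwrite(f"pics/{f}.png",im[:,:,::-1])
    np.savez(f"pics/{f}.npz",P=P(c),pos=o["ee_pos"],rot=o["tool_rot"]);return im
def proj(P,X):
    q=P@np.r_[X,1];return q[:2]/q[2]
E
python3 - <<'E'
from h import *
T=P(camera_model("top"),1.5625);S=P(camera_model("scene"),1.5625)
for n,a,b,z in[("hmid",(402,336),(384,303),.135),("tool",(527,362),(445,459),.02),("tip",(524,325),(489,431),.012),("pan",(211,367),(280,268),.03)]:
    print(n,np.round(tri(T,a,S,b),3),np.round(onz(T,a,z),3))
for n,a,z in[("boxNL",(342,358),.098),("boxNR",(455,384),.098),("boxFR",(468,315),.098),("boxFL",(357,293),.098),("hR",(445,343),.135),("hL",(363,330),.135),("toolback",(527,386),.02)]:print(n,np.round(onz(T,a,z),3))
o=status.observe();Rm=R.from_rotvec(o["tool_rot"]).as_matrix();print(Rm.round(3))
c=camera_model("wrist");E=np.array(c["extrinsics"]);print((Rm.T@(-E[:3,:3].T@E[:3,3]-o["ee_pos"])).round(3),(E[:3,:3]@Rm).round(3),np.round(c["K"],1))
E
```

```text
hmid [ 0.524 -0.023  0.148] [ 0.524 -0.023]
tool [ 0.475 -0.306  0.01 ] [ 0.479 -0.306]
tip [ 0.565 -0.303  0.02 ] [ 0.564 -0.304]
pan [0.47  0.401 0.027] [0.465 0.401]
boxNL [0.481 0.104]
boxNR [ 0.427 -0.134]
boxFR [ 0.574 -0.165]
boxFL [0.621 0.074]
hR [ 0.51  -0.111]
hL [0.536 0.058]
toolback [ 0.425 -0.304]
[[-0.922  0.387 -0.001]
 [ 0.387  0.922 -0.001]
 [ 0.    -0.002 -1.   ]]
[ 0.078  0.    -0.143] [[-0.     1.     0.001]
 [-0.954  0.    -0.301]
 [-0.301 -0.001  0.954]] [[297.2   0.  257. ]
 [  0.  297.2 184.3]
 [  0.    0.    1. ]]
```

```bash
cat >> h.py <<'E'
def yaw():
    m=R.from_rotvec(status.observe()["tool_rot"]).as_matrix();return np.degrees(np.arctan2(m[1,0],m[0,0]))
def plan(target,yw,n,p=None,y0=None):
    "rows (tool axes, mm, deg) from here to target/yaw, pointing down"
    p=np.array(status.observe()["ee_pos"] if p is None else p)
    y0=yaw() if y0 is None else y0
    d=((yw-y0+180)%360-180);st=(np.array(target)-p)/n*1000
    for i in range(n):
        a=np.radians(y0+d*i/n);c,s=np.cos(a),np.sin(a)
        t=np.array([c*st[0]+s*st[1], s*st[0]-c*st[1], -st[2]])
        print([t.round(1).tolist(),round(-d/n,2)],end=", " if i%5<4 else "\n")
def where():
    o=status.observe();print("t",round(o["time_s"],2),np.round(o["ee_pos"],4),"yaw",round(yaw(),2),"F",np.round(o["ft_force"],1),"w",round(o["grip_width"],4),o["finger_force"])
E
python3 -c "
from h import *
plan([.42,-.1,.33],180,15)"
```

```text
[[-28.4, -35.3, -6.6], np.float64(-1.52)], [[-27.5, -36.0, -6.6], np.float64(-1.52)], [[-26.5, -36.7, -6.6], np.float64(-1.52)], [[-25.5, -37.4, -6.6], np.float64(-1.52)], [[-24.5, -38.1, -6.6], np.float64(-1.52)]
[[-23.5, -38.7, -6.6], np.float64(-1.52)], [[-22.5, -39.3, -6.6], np.float64(-1.52)], [[-21.4, -39.9, -6.6], np.float64(-1.52)], [[-20.3, -40.5, -6.6], np.float64(-1.52)], [[-19.3, -41.0, -6.6], np.float64(-1.52)]
[[-18.2, -41.5, -6.6], np.float64(-1.52)], [[-17.1, -41.9, -6.6], np.float64(-1.52)], [[-15.9, -42.4, -6.6], np.float64(-1.52)], [[-14.8, -42.8, -6.6], np.float64(-1.52)], [[-13.7, -43.2, -6.6], np.float64(-1.52)]
```

Call:
carry_out(
  increments=[
    [[-28,-35,-6.6],-1.5],
    [[-27,-36,-6.6],-1.5],
    [[-26,-37,-6.6],-1.5],
    [[-25,-37,-6.6],-1.5],
    [[-24,-38,-6.6],-1.5],
  ],
)

```text
time_s: 0.6
ee_pos: [0.2927, 0.335, 0.264]
tool_rot: [-0.415, -3.114, 0.001]
ft_force: [1.1, 0.9, 0.4]
grip_width: 0.0852
finger_force: 0.0
```

Call:
carry_out(
  increments=[
    [[-23,-39,-6.6],-1.5],
    [[-22,-39,-6.6],-1.5],
    [[-21,-40,-6.6],-1.5],
    [[-20,-40,-6.6],-1.5],
    [[-19,-41,-6.6],-1.5],
  ],
)

```text
time_s: 1.1
ee_pos: [0.3529, 0.1182, 0.2974]
tool_rot: [0.211, 3.134, 0.0]
ft_force: [1.3, 0.5, 0.2]
grip_width: 0.0853
finger_force: 0.0
```

Call:
carry_out(
  increments=[
    [[-18,-41,-6.6],-1.5],
    [[-17,-42,-6.6],-1.5],
    [[-16,-42,-6.6],-1.5],
    [[-15,-43,-6.6],-1.6],
    [[-14,-43,-6.6],-1.6],
  ],
)

```text
time_s: 1.6
ee_pos: [0.4152, -0.0992, 0.3304]
tool_rot: [0.001, 3.141, 0.0]
ft_force: [1.3, 0.4, 0.4]
grip_width: 0.0854
finger_force: 0.0
```

Run:
```python
from h import *
where();im=shot("wrist","w1")
cv2.imwrite("pics/w1b.png",cv2.resize(im[:,:,::-1],(800,600),interpolation=cv2.INTER_CUBIC));where()
```

```text
t 1.6 [ 0.4152 -0.0992  0.3304] yaw 179.95 F [1.3 0.4 0.4] w 0.0854 0.0
t 1.65 [ 0.4163 -0.1048  0.3307] yaw 179.85 F [-4.2 -3.1 -1.4] w 0.0855 0.0
```

View pics/w1b.png

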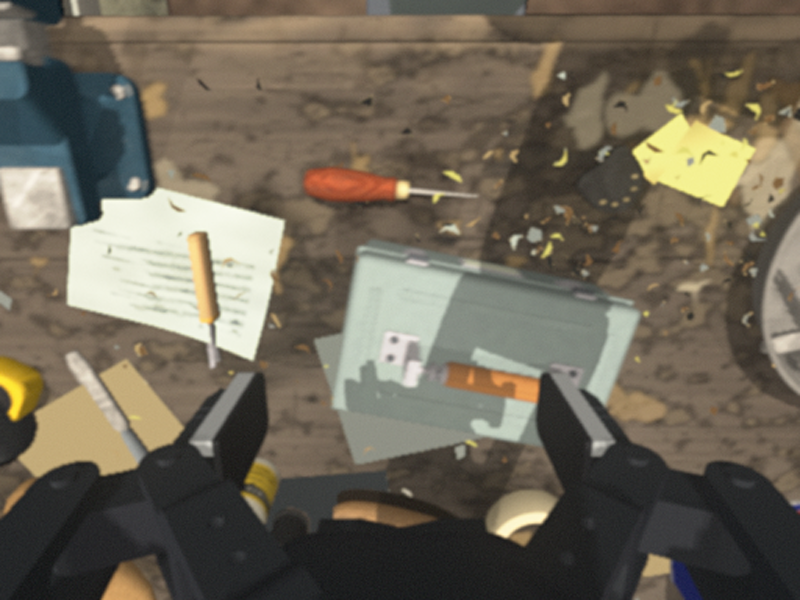

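Wrist view from above: the tool's handle runs (198,235)→(208,320) with its fork tip at (213,365). The toolbox lid has corners at (362,246), (637,305) and (335,407). The right lug is at about (412,372), the flange at about (436,373), and the grip runs (447,375)–(540,387).

Run:
```python
from h import *
W=np.load("pics/w1.npz")["P"].copy();W=np.diag([1.5625,1.5625,1])@W
T=P(camera_model("top"),1.5625)
for n,a,z in[("back",(198,235),.024),("front",(208,320),.024),("tip",(213,366),.016),("boxNR",(362,246),.098),("boxNL",(637,305),.098),("boxFR",(335,407),.098),("flange",(436,373),.14),("gripR",(447,375),.139),("lug",(413,370),.14)]:print(n,onz(W,a,z).round(4))
print("tri back",tri(W,(198,235),T,(527,386)).round(3),"tip",tri(W,(213,366),T,(524,324)).round(3),"gripR",tri(W,(447,375),T,(424,340)).round(3))
where()
```

```text
back [ 0.4247 -0.2987]
front [ 0.514  -0.3001]
tip [ 0.5709 -0.305 ]
boxNR [ 0.4197 -0.1317]
boxNL [0.4715 0.1028]
boxFR [ 0.5711 -0.1607]
flange [ 0.5141 -0.0717]
gripR [ 0.5164 -0.0627]
lug [ 0.5114 -0.0901]
tri back [ 0.426 -0.306  0.01 ] tip [ 0.564 -0.3    0.029] gripR [ 0.514 -0.066  0.146]
t 1.65 [ 0.4163 -0.1048  0.3307] yaw 179.85 F [-4.2 -3.1 -1.4] w 0.0855 0.0
```

```bash
python3 -c "
from h import *
plan([.48,-.302,.11],177.6,10)"
```

```text
[[-6.4, -19.7, 22.1], np.float64(0.23)], [[-6.5, -19.7, 22.1], np.float64(0.23)], [[-6.6, -19.7, 22.1], np.float64(0.23)], [[-6.7, -19.6, 22.1], np.float64(0.23)], [[-6.7, -19.6, 22.1], np.float64(0.23)]
[[-6.8, -19.6, 22.1], np.float64(0.23)], [[-6.9, -19.5, 22.1], np.float64(0.23)], [[-7.0, -19.5, 22.1], np.float64(0.23)], [[-7.0, -19.5, 22.1], np.float64(0.23)], [[-7.1, -19.5, 22.1], np.float64(0.23)]
```

Call:
carry_out(
  increments=[
    [[-6.4,-19.7,22],0.2],
    [[-6.5,-19.7,22],0.2],
    [[-6.6,-19.7,22],0.2],
    [[-6.7,-19.6,22],0.2],
    [[-6.7,-19.6,22],0.2],
  ],
)

```text
time_s: 2.15
ee_pos: [0.4473, -0.1964, 0.219]
tool_rot: [-0.03, -3.141, -0.001]
ft_force: [-0.2, 0.9, 0.7]
grip_width: 0.085
finger_force: 0.0
```

Call:
carry_out(
  increments=[
    [[-6.8,-19.6,22],0.3],
    [[-6.9,-19.5,22],0.3],
    [[-7,-19.5,22],0.3],
    [[-7,-19.5,22],0.3],
    [[-7,-19.5,22],0.3],
  ],
)

```text
time_s: 2.65
ee_pos: [0.479, -0.2948, 0.1089]
tool_rot: [-0.072, -3.14, -0.001]
ft_force: [0.4, -0.1, 0.6]
grip_width: 0.0852
finger_force: 0.0
```

Run:
```python
from h import *
im=shot("wrist","w2")
cv2.imwrite("pics/w2b.png",cv2.resize(im[:,:,::-1],(800,600),interpolation=cv2.INTER_CUBIC));where()
```

```text
t 2.7 [ 0.4776 -0.2961  0.1046] yaw 177.32 F [-4.9  1.  -2.1] w 0.0854 0.0
```

View pics/w2b.png

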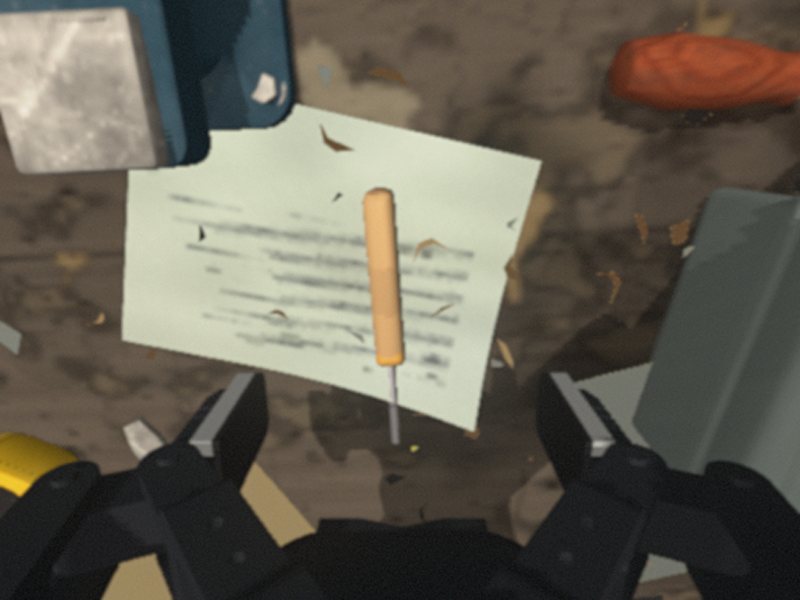

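The close wrist view shows the tool's handle from (379,190) to (390,362) and the fork tip at (395,442).

Run:
```python
from h import *
D=np.diag([1.5625,1.5625,1]);W1=D@np.load("pics/w1.npz")["P"];W=D@np.load("pics/w2.npz")["P"]
for n,a,z in[("back",(379,190),.024),("front",(390,360),.024),("tip",(395,442),.018)]:print(n,onz(W,a,z).round(4))
for n,a,b in[("back",(379,190),(198,235)),("front",(390,360),(208,320)),("tip",(395,442),(213,366))]:print(n,tri(W,a,W1,b).round(4))
where()
plan([.500,-.304,.08],177,3);
```

```text
back [ 0.4233 -0.3031]
front [ 0.5139 -0.3026]
tip [ 0.5703 -0.3028]
back [ 0.4255 -0.3033  0.0139]
front [ 0.5165 -0.3028  0.0182]
tip [ 0.5682 -0.3027  0.0211]
t 2.7 [ 0.4776 -0.2961  0.1046] yaw 177.32 F [-4.9  1.  -2.1] w 0.0854 0.0
[[-7.6, -2.3, 8.2], np.float64(0.11)], [[-7.6, -2.3, 8.2], np.float64(0.11)], [[-7.6, -2.2, 8.2], np.float64(0.11)],
```

Call:
carry_out(
  increments=[
    [[-8,-2,11],-0.9],
    [[-8,-2,11],-0.9],
    [[-7.5,-2,11],-0.8],
    [[0,0,0],0],
    [[0,0,0],0],
  ],
)

```text
time_s: 3.2
ee_pos: [0.502, -0.3006, 0.0769]
tool_rot: [-0.0, -3.14, -0.001]
ft_force: [0.2, -0.4, 0.5]
grip_width: 0.0857
finger_force: 0.0
```

```bash
python3 -c "
from h import *
where();plan([.501,-.303,.003],180,7)"
```

```text
t 3.2 [ 0.502  -0.3006  0.0769] yaw 179.99 F [ 0.2 -0.4  0.5] w 0.0857 0.0
[[0.1, -0.3, 10.6], np.float64(-0.0)], [[0.1, -0.3, 10.6], np.float64(-0.0)], [[0.1, -0.3, 10.6], np.float64(-0.0)], [[0.1, -0.3, 10.6], np.float64(-0.0)], [[0.1, -0.3, 10.6], np.float64(-0.0)]
[[0.1, -0.3, 10.6], np.float64(-0.0)], [[0.1, -0.3, 10.6], np.float64(-0.0)],
```

Call:
carry_out(
  increments=[
    [[0.3,-1.2,20],0],
    [[0.3,-1.2,20],0],
    [[0.3,0,20],0],
    [[0,0,13],0],
    [[0,0,0],0],
  ],
  jaw=0.4,
)

```text
time_s: 3.7
ee_pos: [0.5001, -0.3024, 0.0026]
tool_rot: [-0.0, -3.139, -0.003]
ft_force: [0.2, 0.1, -0.6]
grip_width: 0.0514
finger_force: 0.0
```

Call:
carry_out(
  increments=[
    [[0,0,0],0],
    [[0,0,0],0],
    [[0,0,0],0],
    [[0,0,0],0],
    [[0,0,0],0],
  ],
  jaw=1,
  squeeze=60,
)

```text
time_s: 4.2
ee_pos: [0.5027, -0.3042, 0.006]
tool_rot: [-0.0, 3.139, -0.003]
ft_force: [-1.1, 0.7, 6.8]
grip_width: 0.015
finger_force: 60.0
```

```bash
python3 -c "
from h import *
where();plan([.46,-.2,.24],168,10)"
```

```text
t 4.2 [ 0.5027 -0.3042  0.006 ] yaw -179.99 F [-1.1  0.7  6.8] w 0.015 59.97437238693237
[[4.3, 10.4, -23.4], np.float64(1.2)], [[4.5, 10.3, -23.4], np.float64(1.2)], [[4.7, 10.2, -23.4], np.float64(1.2)], [[4.9, 10.1, -23.4], np.float64(1.2)], [[5.1, 10.0, -23.4], np.float64(1.2)]
[[5.3, 9.9, -23.4], np.float64(1.2)], [[5.5, 9.8, -23.4], np.float64(1.2)], [[5.7, 9.7, -23.4], np.float64(1.2)], [[5.9, 9.6, -23.4], np.float64(1.2)], [[6.1, 9.4, -23.4], np.float64(1.2)]
```

The grip is good, but with this orientation the fingers hide the fork from the wrist camera. I'll regrasp turned by half a turn, so the camera looks down on the fork.

Call:
carry_out(
  increments=[
    [[0,0,0],0],
    [[0,0,0],0],
    [[0,0,-15],0],
    [[0,0,-25],0],
    [[0,0,-30],8.58],
  ],
  jaw=0.3,
)

```text
time_s: 4.7
ee_pos: [0.5007, -0.3028, 0.0747]
tool_rot: [-0.235, -3.131, -0.002]
ft_force: [0.2, -1.4, 0.8]
grip_width: 0.0598
finger_force: 0.0
```

Call:
carry_out(
  increments=[
    [[0,0,0],8.58],
    [[0,0,0],8.58],
    [[0,0,0],8.58],
    [[0,0,0],8.58],
    [[0,0,0],8.58],
  ],
)

```text
time_s: 5.2
ee_pos: [0.5017, -0.3036, 0.0754]
tool_rot: [1.373, 2.825, -0.0]
ft_force: [-0.2, 0.0, 0.3]
grip_width: 0.0597
finger_force: 0.0
```

Call:
carry_out(
  increments=[
    [[0,0,0],8.58],
    [[0,0,0],8.58],
    [[0,0,0],8.58],
    [[0,0,0],8.58],
    [[0,0,0],8.58],
  ],
)

```text
time_s: 5.7
ee_pos: [0.5017, -0.3035, 0.0754]
tool_rot: [2.311, 2.128, 0.0]
ft_force: [0.3, 0.4, 0.6]
grip_width: 0.0599
finger_force: 0.0
```

Call:
carry_out(
  increments=[
    [[0,0,0],8.58],
    [[0,0,0],8.58],
    [[0,0,0],8.58],
    [[0,0,0],8.58],
    [[0,0,0],8.58],
  ],
)

```text
time_s: 6.2
ee_pos: [0.5017, -0.3036, 0.0754]
tool_rot: [2.929, 1.135, 0.001]
ft_force: [0.1, 0.1, -0.4]
grip_width: 0.0598
finger_force: 0.0
```

Call:
carry_out(
  increments=[
    [[0,0,0],8.58],
    [[0,0,0],8.58],
    [[0,0,0],8.58],
    [[0,0,0],8.58],
    [[0,0,0],8.4],
  ],
)

```text
time_s: 6.7
ee_pos: [0.5017, -0.3036, 0.0754]
tool_rot: [3.141, -0.009, 0.001]
ft_force: [-0.3, -0.3, -1.2]
grip_width: 0.0595
finger_force: 0.0
```

Run:
```python
from h import *
im=shot("wrist","w3");where()
cv2.imwrite("pics/w3b.png",cv2.resize(im[:,:,::-1],(800,600),interpolation=cv2.INTER_CUBIC))
```

```text
t 6.75 [ 0.5017 -0.3036  0.0754] yaw -0.88 F [-0.7 -0.6 -0.4] w 0.0598 0.0
```

View pics/w3b.png

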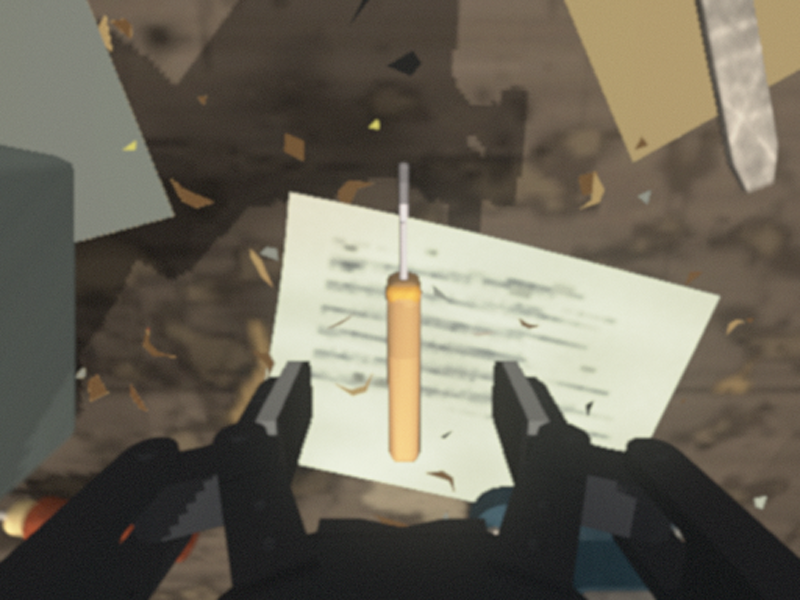

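The regrasp view shows the fork tip at (403,164), the handle's front at (404,286) and its back at (404,460), centred between the pads.

Run:
```python
from h import *
D=np.diag([1.5625,1.5625,1]);W=D@np.load("pics/w3.npz")["P"];W2=D@np.load("pics/w2.npz")["P"]
for n,a,z in[("back",(404,460),.020),("front",(404,288),.024),("tip",(403,164),.018)]:print(n,onz(W,a,z).round(4))
print(tri(W,(403,164),W2,(395,442)).round(4),tri(W,(404,290),W2,(390,360)).round(4))
```

```text
back [ 0.4236 -0.3042]
front [ 0.5167 -0.3046]
tip [ 0.5692 -0.3045]
[ 0.5693 -0.3036  0.0192] [ 0.5151 -0.3037  0.0216]
```

Call:
carry_out(
  increments=[
    [[0,0.3,20],0],
    [[0,0,20],0],
    [[0,0,20],0],
    [[0,0,9],0],
    [[0,0,0],0],
  ],
)

```text
time_s: 7.25
ee_pos: [0.5006, -0.303, 0.0042]
tool_rot: [-3.14, -0.003, 0.003]
ft_force: [-0.4, 0.4, 0.6]
grip_width: 0.06
finger_force: 0.0
```

Call:
carry_out(
  increments=[
    [[0,0,0],0],
    [[0,0,0],0],
    [[0,0,0],0],
    [[0,0,0],0],
    [[0,0,0],0],
  ],
  jaw=1,
)

```text
time_s: 7.75
ee_pos: [0.5026, -0.3044, 0.0068]
tool_rot: [3.14, 0.001, 0.003]
ft_force: [-0.2, 0.2, 6.5]
grip_width: 0.0145
finger_force: 59.7
```

```bash
python3 -c "
from h import *
where();plan([.42,-.055,.22],-12,15)"
```

```text
t 7.75 [ 0.5026 -0.3044  0.0068] yaw 0.02 F [-0.2  0.2  6.5] w 0.0145 59.68018412590027
[[-5.5, -16.6, -14.2], np.float64(0.8)], [[-5.7, -16.6, -14.2], np.float64(0.8)], [[-6.0, -16.5, -14.2], np.float64(0.8)], [[-6.2, -16.4, -14.2], np.float64(0.8)], [[-6.4, -16.3, -14.2], np.float64(0.8)]
[[-6.6, -16.2, -14.2], np.float64(0.8)], [[-6.9, -16.1, -14.2], np.float64(0.8)], [[-7.1, -16.0, -14.2], np.float64(0.8)], [[-7.3, -15.9, -14.2], np.float64(0.8)], [[-7.5, -15.8, -14.2], np.float64(0.8)]
[[-7.8, -15.7, -14.2], np.float64(0.8)], [[-8.0, -15.6, -14.2], np.float64(0.8)], [[-8.2, -15.5, -14.2], np.float64(0.8)], [[-8.4, -15.4, -14.2], np.float64(0.8)], [[-8.6, -15.2, -14.2], np.float64(0.8)]
```

Call:
carry_out(
  increments=[
    [[0,0,-30],0],
    [[-6,-10,-30],0],
    [[-8,-19,-30],1],
    [[-8,-19,-25],1],
    [[-8,-19,-15],1],
  ],
)

```text
time_s: 8.25
ee_pos: [0.4731, -0.2363, 0.1379]
tool_rot: [3.139, -0.083, 0.004]
ft_force: [-0.1, -0.8, -0.9]
grip_width: 0.0148
finger_force: 58.7
```

Call:
carry_out(
  increments=[
    [[-8,-19,-15],1],
    [[-8,-19,-15],1],
    [[-8,-19,-15],1],
    [[-8,-19,-8],1],
    [[-8,-19,0],1],
  ],
)

```text
time_s: 8.75
ee_pos: [0.4414, -0.1379, 0.1901]
tool_rot: [3.133, -0.22, 0.004]
ft_force: [-0.3, -0.3, 0.2]
grip_width: 0.0144
finger_force: 58.8
```

Call:
carry_out(
  increments=[
    [[-8,-19,0],1],
    [[-8,-19,0],1],
    [[-8,-18,0],1],
    [[-8,-12,0],1],
    [[0,0,0],0],
  ],
)

```text
time_s: 9.25
ee_pos: [0.42, -0.0646, 0.1883]
tool_rot: [-3.124, 0.326, -0.0]
ft_force: [-0.3, -0.1, -0.5]
grip_width: 0.0143
finger_force: 58.8
```

Run:
```python
from h import *
where();im=shot("wrist","w4");where()
cv2.imwrite("pics/w4b.png",cv2.resize(im[:,:,::-1],(800,600),interpolation=cv2.INTER_CUBIC))
```

```text
t 9.25 [ 0.42   -0.0646  0.1883] yaw -11.9 F [-0.3 -0.1 -0.5] w 0.0143 58.78194451332092
t 9.3 [ 0.4204 -0.0655  0.1884] yaw -11.88 F [ 0.6  0.3 -0.7] w 0.0144 58.783382177352905
```

View pics/w4b.png

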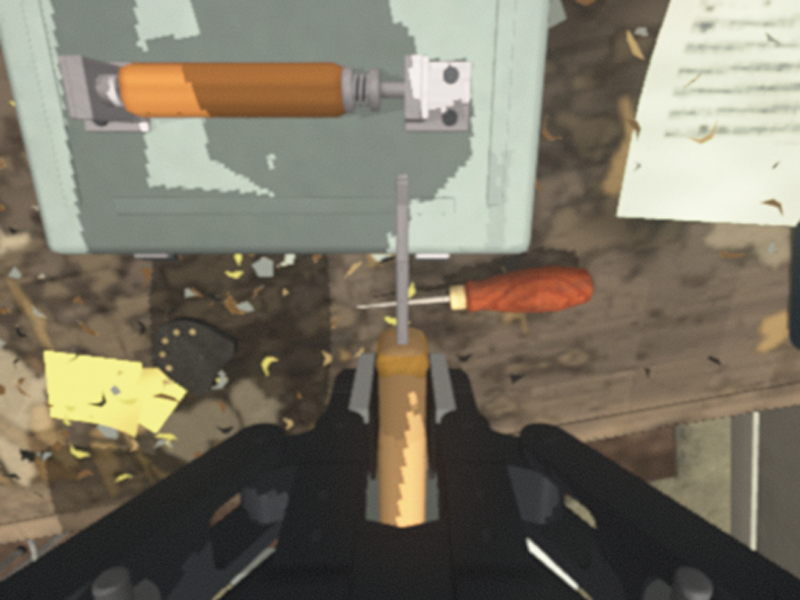

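The toolbox is square to the gripper. The flange's outer face is at column 381, the right lug's inner face at 405 and the pin at row 90. The fork blade is at column 402 with its tip at (403,177).

Run:
```python
from h import *
d=np.load("pics/w4.npz");D=np.diag([1.5625,1.5625,1]);W=D@d["P"];W1=D@np.load("pics/w1.npz")["P"]
p=d["pos"];Rm=R.from_rotvec(d["rot"]).as_matrix()
def loc(a,z):
    w=np.r_[onz(W,a,z),z];return w.round(4),(Rm.T@(w-p)*1000).round(1)
for n,a,z in[("flange",(381,90),.132),("lug",(405,90),.132),("gripR",(345,90),.139),("gripL",(120,90),.139),("boxNL",(50,250),.098),("boxNR",(535,250),.098),("tip",(403,177),p[2]+.012),("front",(403,335),p[2]+.018)]:print(n,*loc(a,z))
print(tri(W,(346,91),W1,(447,375)).round(4))
```

```text
flange [ 0.5155 -0.0764  0.132 ] [95.9 -8.1 56.3]
lug [ 0.5135 -0.0857  0.132 ] [95.9  1.4 56.3]
gripR [ 0.5176 -0.063   0.139 ] [ 95.3 -21.7  49.3]
gripL [0.5354 0.0213 0.139 ] [  95.3 -107.9   49.3]
boxNL [0.4799 0.1076 0.098 ] [  23.1 -180.8   90.4]
boxNR [ 0.4284 -0.1366  0.098 ] [23.1 68.7 90.3]
tip [ 0.4857 -0.0788  0.2003] [ 67.2   0.4 -12. ]
front [ 0.442  -0.0696  0.2063] [ 22.6   0.4 -18. ]
[ 0.5174 -0.0628  0.1371]
```

Call:
carry_out(
  increments=[
    [[0,-1,18],0],
    [[0,-1,18],0],
    [[0,-1,15],0],
    [[0,-0.6,10.5],0],
    [[0,0,0],0],
  ],
)

```text
time_s: 9.8
ee_pos: [0.4202, -0.0626, 0.1252]
tool_rot: [-3.124, 0.328, 0.005]
ft_force: [-0.3, 0.8, 0.3]
grip_width: 0.0144
finger_force: 58.7
```

Run:
```python
from h import *
where();im=shot("wrist","w5");where()
d=np.load("pics/w5.npz");d4=np.load("pics/w4.npz")
cv2.imwrite("pics/w5b.png",cv2.resize(im[:240,100:420,::-1],(800,600),interpolation=cv2.INTER_CUBIC))
```

```text
t 9.8 [ 0.4202 -0.0626  0.1252] yaw -12.01 F [-0.3  0.8  0.3] w 0.0144 58.73795449733734
t 9.85 [ 0.4208 -0.0627  0.1263] yaw -12.0 F [ 0.   0.4 -1. ] w 0.0142 58.73957276344299
```

View pics/w5b.png

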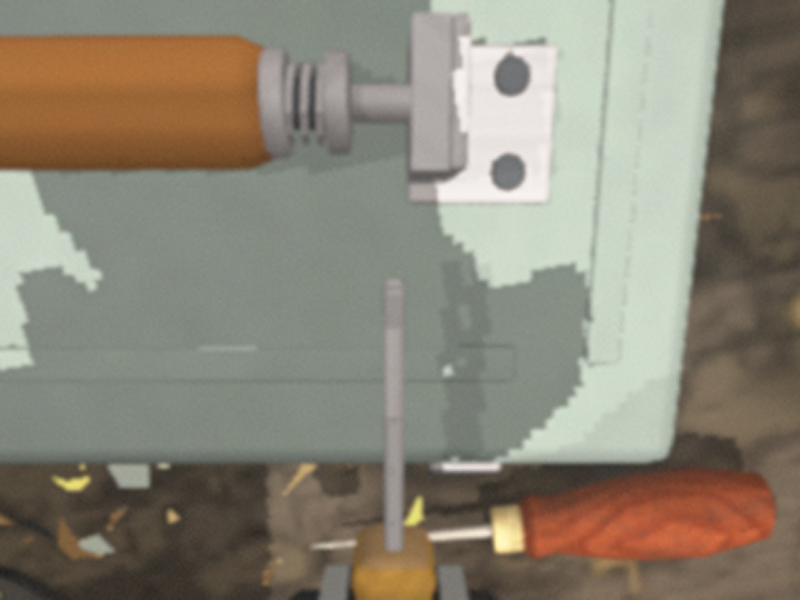

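Run:
```python
from h import *
d=np.load("pics/w5.npz");W=d["P"];p=d["pos"];Rm=R.from_rotvec(d["rot"]).as_matrix();W4=np.load("pics/w4.npz")["P"]
def loc(a,z):
    w=np.r_[onz(W,a,z),z];return (Rm.T@(w-p)*1000).round(1)
q=lambda u,v:(u/2.5+100,v/2.5)
for n,a,z in[("flange",q(350,102),.132),("lug",q(411,102),.132),("lugtop",q(411,95),.141),("tip",q(394,282),p[2]+.0152),("blade",q(394,400),p[2]+.0127)]:print(n,loc(a,z))
s=1/1.5625
for a,b in[(q(350,102),(381*s,90*s)),(q(411,100),(405*s,90*s)),(q(262,102),(345*s,90*s))]:print(tri(W,a,W4,b).round(4))
where()
```

```text
flange [96.4 -7.1 -7.1]
lug [96.4  3.  -7.1]
lugtop [ 96.1   2.8 -16.1]
tip [ 67.7   0.2 -15.4]
blade [ 46.8   0.2 -12.8]
[ 0.5146 -0.0762  0.1412]
[ 0.5128 -0.0853  0.1414]
[ 0.5165 -0.0635  0.1476]
t 9.85 [ 0.4208 -0.0627  0.1263] yaw -12.0 F [ 0.   0.4 -1. ] w 0.0142 58.73957276344299
```

Call:
carry_out(
  increments=[
    [[8,-1.2,-0.4],0],
    [[8,-1.2,-0.3],0],
    [[4,0,0],0],
    [[2,0,0],0],
    [[0,0,0],0],
  ],
)

```text
time_s: 10.35
ee_pos: [0.4436, -0.0647, 0.1277]
tool_rot: [3.124, -0.328, 0.0]
ft_force: [0.1, 0.0, -0.8]
grip_width: 0.0146
finger_force: 58.7
```

Call:
carry_out(
  increments=[
    [[2,0,0],0],
    [[2,0,0],0],
    [[1,0,0],0],
    [[1,0,0],0],
    [[0,0,0],0],
  ],
)

```text
time_s: 10.85
ee_pos: [0.4492, -0.0659, 0.1275]
tool_rot: [3.124, -0.328, 0.0]
ft_force: [-0.2, 0.1, -1.2]
grip_width: 0.0144
finger_force: 58.7
```

Run:
```python
from h import *
where()
```

```text
t 10.85 [ 0.4492 -0.0659  0.1275] yaw -11.99 F [-0.2  0.1 -1.2] w 0.0144 58.748323917388916
```

Call:
carry_out(
  increments=[
    [[2,0,0.5],0],
    [[2,0,0],0],
    [[2,0,0],0],
    [[0,0,0],0],
    [[0,0,0],0],
  ],
)

```text
time_s: 11.35
ee_pos: [0.455, -0.0671, 0.1269]
tool_rot: [-3.124, 0.328, 0.0]
ft_force: [-0.7, 0.5, -1.7]
grip_width: 0.0145
finger_force: 58.7
```

Call:
carry_out(
  increments=[
    [[2,0,0],0],
    [[2,0,0],0],
    [[1,0,0],0],
    [[0,0,0],0],
    [[0,0,0],0],
  ],
)

```text
time_s: 11.85
ee_pos: [0.4599, -0.0681, 0.127]
tool_rot: [3.124, -0.328, -0.0]
ft_force: [-0.3, -0.0, -1.0]
grip_width: 0.0145
finger_force: 58.8
```

Run:
```python
from h import *
where();im=shot("wrist","w6");where()
cv2.imwrite("pics/w6b.png",cv2.resize(im[:150,150:350,::-1],(800,600),interpolation=cv2.INTER_CUBIC))
```

```text
t 11.85 [ 0.4599 -0.0681  0.127 ] yaw -11.99 F [-0.3 -0.  -1. ] w 0.0145 58.81091594696045
t 11.9 [ 0.4598 -0.0681  0.127 ] yaw -11.99 F [-0.4  0.4 -1.4] w 0.0149 58.81134867668152
```

View pics/w6b.png

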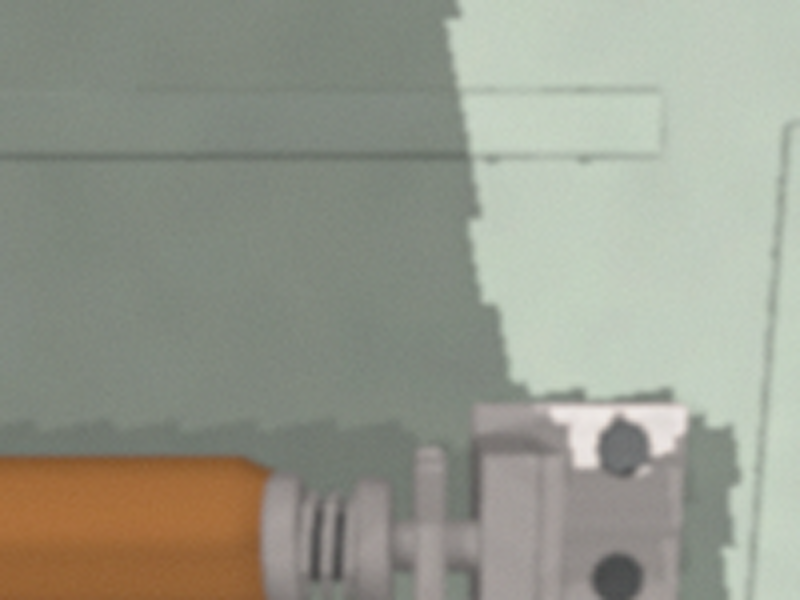

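Call:
carry_out(
  increments=[
    [[0,0,0],0],
    [[0,-2,0],0],
    [[0,-2,0],0],
    [[0,-1,0],0],
    [[0,-1,0],0],
  ],
  squeeze=120,
)

```text
time_s: 12.4
ee_pos: [0.4609, -0.0631, 0.127]
tool_rot: [3.122, -0.329, -0.0]
ft_force: [-1.3, -6.0, -1.9]
grip_width: 0.0128
finger_force: 120.7
```

Call:
carry_out(
  increments=[
    [[0,-1,0],0],
    [[0,-0.5,0],0],
    [[0,0,0],0],
    [[0,0,0],0],
    [[0,0,0],0],
  ],
)

```text
time_s: 12.9
ee_pos: [0.4612, -0.062, 0.127]
tool_rot: [3.122, -0.329, -0.0]
ft_force: [-0.7, -6.3, -2.2]
grip_width: 0.0128
finger_force: 120.7
```

Run:
```python
from h import *
where()
```

```text
t 12.9 [ 0.4612 -0.062   0.127 ] yaw -12.04 F [-0.7 -6.3 -2.2] w 0.0128 120.69519281387329
```

Call:
carry_out(
  increments=[
    [[0,-1,0],0],
    [[0,-1,0],0],
    [[0,-0.5,0],0],
    [[0,0,0],0],
    [[0,0,0],0],
  ],
)

```text
time_s: 13.4
ee_pos: [0.4616, -0.0599, 0.1269]
tool_rot: [3.121, -0.33, -0.001]
ft_force: [-2.7, -8.4, -1.2]
grip_width: 0.0129
finger_force: 120.8
```

Call:
carry_out(
  increments=[
    [[0,-0.5,0],0],
    [[0,-0.5,0],0],
    [[0,0,0],0],
    [[0,0,0],0],
    [[0,0,0],0],
  ],
)

```text
time_s: 13.9
ee_pos: [0.4617, -0.059, 0.1269]
tool_rot: [3.121, -0.33, -0.001]
ft_force: [-2.0, -9.6, -2.3]
grip_width: 0.0131
finger_force: 121.0
```

Run:
```python
from h import *
where()
```

```text
t 13.9 [ 0.4617 -0.059   0.1269] yaw -12.06 F [-2.  -9.6 -2.3] w 0.0131 120.99425911903381
```

Call:
carry_out(
  increments=[
    [[0,-0.5,0],0],
    [[0,-0.4,0],0],
    [[0,0,0],0],
    [[0,0,0],0],
    [[0,0,0],0],
  ],
)

```text
time_s: 14.4
ee_pos: [0.4619, -0.0583, 0.1269]
tool_rot: [3.121, -0.33, -0.001]
ft_force: [-1.5, -10.6, -1.7]
grip_width: 0.0131
finger_force: 121.0
```

Call:
carry_out(
  increments=[
    [[0,-0.4,0],0],
    [[0,0,0],0],
    [[0,0,0],0],
    [[0,0,0],0],
    [[0,0,0],0],
  ],
)

```text
time_s: 14.9
ee_pos: [0.4619, -0.058, 0.1268]
tool_rot: [3.121, -0.33, -0.001]
ft_force: [-2.9, -10.0, -1.5]
grip_width: 0.0129
finger_force: 120.9
```

Run:
```python
from h import *
where()
for i in range(4):
    snapshot("top");where()
```

```text
t 14.9 [ 0.4619 -0.058   0.1268] yaw -12.07 F [ -2.9 -10.   -1.5] w 0.0129 120.88521122932434
t 14.95 [ 0.4619 -0.058   0.1269] yaw -12.07 F [ -3.1 -11.4  -1.9] w 0.0128 120.88535785675049
t 15.0 [ 0.4619 -0.058   0.1268] yaw -12.07 F [ -2.2 -10.8  -2. ] w 0.0131 120.8850359916687
t 15.05 [ 0.4619 -0.058   0.1269] yaw -12.07 F [ -2.8 -11.1  -1.3] w 0.0131 120.8839738368988
t 15.1 [ 0.4619 -0.058   0.1269] yaw -12.07 F [ -2.2 -10.5  -2.3] w 0.0129 120.88545083999634
```

Call:
carry_out(
  increments=[
    [[0,-0.3,0],0],
    [[0,0,0],0],
    [[0,0,0],0],
    [[0,0,0],0],
    [[0,0,0],0],
  ],
)

```text
time_s: 15.6
ee_pos: [0.462, -0.0579, 0.1269]
tool_rot: [3.12, -0.33, -0.001]
ft_force: [-2.4, -12.1, -1.2]
grip_width: 0.013
finger_force: 120.8
```

```bash
cat >> h.py <<'E'
def push(n=4):
    f=[];
    for i in range(n):
        o=status.observe();f.append(o["ft_force"]);snapshot("top")
    f=np.mean(f,0);print(np.array(f).round(2),"along -ybox",round(-(f[0]*.208+f[1]*.978),2),"ypos",round((o["ee_pos"][0]*.208+o["ee_pos"][1]*.978)*1000,2))
E
python3 -c "
from h import *
push();where()"
```

```text
[ -2.59 -11.55  -1.73] along -ybox 11.84 ypos 39.48
t 15.8 [ 0.4619 -0.0579  0.1269] yaw -12.08 F [ -1.9 -10.8  -1. ] w 0.0129 120.83969593048096
```

Call:
carry_out(
  increments=[
    [[0,-0.3,0],0],
    [[0,0,0],0],
    [[0,0,0],0],
    [[0,0,0],0],
    [[0,0,0],0],
  ],
)

```text
time_s: 16.3
ee_pos: [0.462, -0.0578, 0.1269]
tool_rot: [3.12, -0.33, -0.001]
ft_force: [-2.8, -13.1, -0.7]
grip_width: 0.0129
finger_force: 120.9
```

```bash
python3 -c "
from h import *
push();where()"
```

```text
[ -2.8  -12.79  -1.56] along -ybox 13.1 ypos 39.56
t 16.5 [ 0.4619 -0.0578  0.1268] yaw -12.09 F [ -2.5 -13.3  -1.4] w 0.013 120.87005496025085
```

Call:
carry_out(
  increments=[
    [[0,0,-0.7],0],
    [[0,0,-0.7],0],
    [[0,0,-0.7],0],
    [[0,0,-0.6],0],
    [[0,0,0],0],
  ],
)

```text
time_s: 17.0
ee_pos: [0.4619, -0.0577, 0.1295]
tool_rot: [3.12, -0.33, -0.002]
ft_force: [-2.0, -12.2, -2.4]
grip_width: 0.013
finger_force: 120.8
```

```bash
python3 -c "
from h import *
push(3);where()"
```

```text
[ -2.47 -12.04  -2.56] along -ybox 12.29 ypos 39.63
t 17.15 [ 0.4619 -0.0577  0.1294] yaw -12.09 F [ -2.7 -11.8  -2.8] w 0.013 120.7659387588501
```

Call:
carry_out(
  increments=[
    [[0,0,-0.8],0],
    [[0,0,-0.8],0],
    [[0,0,-0.8],0],
    [[0,0,-0.6],0],
    [[0,0,0],0],
  ],
)

```text
time_s: 17.65
ee_pos: [0.4619, -0.0577, 0.1325]
tool_rot: [3.12, -0.33, -0.002]
ft_force: [-2.8, -12.5, -2.6]
grip_width: 0.0129
finger_force: 120.8
```

```bash
python3 -c "
from h import *
push(3);where()"
```

```text
[ -3.24 -12.81  -2.85] along -ybox 13.2 ypos 39.63
t 17.8 [ 0.4618 -0.0577  0.1324] yaw -12.09 F [ -1.5 -13.4  -2.3] w 0.0128 120.75371503829956
```

Call:
carry_out(
  increments=[
    [[0,0.1,-1],0],
    [[0,0.1,-1],0],
    [[0,0.1,-1],0],
    [[0,0,-1],0],
    [[0,0,0],0],
  ],
)

```text
time_s: 18.3
ee_pos: [0.4619, -0.0578, 0.1366]
tool_rot: [3.12, -0.33, -0.001]
ft_force: [-2.5, -11.9, -2.4]
grip_width: 0.0131
finger_force: 120.8
```

```bash
python3 -c "
from h import *
push(3);where()"
```

```text
[ -2.85 -11.3   -2.77] along -ybox 11.65 ypos 39.52
t 18.45 [ 0.4619 -0.0578  0.1365] yaw -12.08 F [ -3.1 -11.5  -2.5] w 0.013 120.76191902160645
```

Call:
carry_out(
  increments=[
    [[0,0,-1.5],0],
    [[0,0,-1.5],0],
    [[0,0,-1.5],0],
    [[0,0,-1.5],0],
    [[0,0,-0.5],0],
  ],
)

```text
time_s: 18.95
ee_pos: [0.462, -0.0578, 0.1432]
tool_rot: [3.121, -0.33, -0.001]
ft_force: [-2.1, -9.4, -2.1]
grip_width: 0.0129
finger_force: 120.8
```

Run:
```python
from h import *
push(3);where()
im=shot("wrist","w7");
cv2.imwrite("pics/w7b.png",cv2.resize(im[:150,150:350,::-1],(800,600),interpolation=cv2.INTER_CUBIC))
```

```text
[ -2.46 -10.34  -1.98] along -ybox 10.62 ypos 39.63
t 19.1 [ 0.462  -0.0578  0.1431] yaw -12.08 F [ -2.3 -10.9  -1.6] w 0.0132 120.80715537071228
```

View pics/w7b.png

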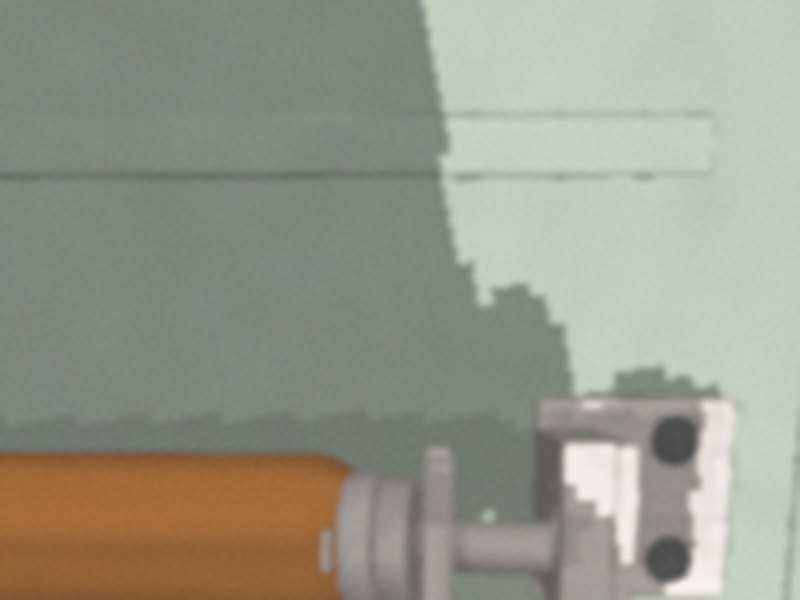

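The pin tip (557,545) is now above the lug's inner edge, with the flange pressed in. Next I let the pin out over the lug.

Call:
carry_out(
  increments=[
    [[0,1.5,0],0],
    [[0,1.5,0],0],
    [[0,1.5,0],0],
    [[0,1.5,0],0],
    [[0,1.5,0],0],
  ],
)

```text
time_s: 19.65
ee_pos: [0.4605, -0.0641, 0.143]
tool_rot: [3.123, -0.329, -0.001]
ft_force: [-1.0, -5.2, -2.1]
grip_width: 0.013
finger_force: 120.7
```

Call:
carry_out(
  increments=[
    [[0,1.5,0],0],
    [[0,1,0],0],
    [[0,0.5,0],0],
    [[0,0,0.5],0],
    [[0,0,0.5],0],
  ],
)

```text
time_s: 20.15
ee_pos: [0.4603, -0.0658, 0.1422]
tool_rot: [-3.124, 0.328, -0.0]
ft_force: [0.2, -0.4, -1.5]
grip_width: 0.0129
finger_force: 120.6
```

Run:
```python
from h import *
push(3);where()
```

```text
[ 0.43 -0.16 -2.09] along -ybox 0.06 ypos 31.31
t 20.3 [ 0.4603 -0.0659  0.1421] yaw -11.98 F [ 0.5  0.5 -1.7] w 0.013 120.64573287963867
```

Call:
carry_out(
  increments=[
    [[0,0,1],0],
    [[0,0,1],0],
    [[0,0,0.8],0],
    [[0,0,0.6],0],
    [[0,0,0],0],
  ],
)

```text
time_s: 20.8
ee_pos: [0.4603, -0.0661, 0.1388]
tool_rot: [3.124, -0.328, 0.0]
ft_force: [-0.1, -0.0, -1.4]
grip_width: 0.013
finger_force: 120.7
```

Run:
```python
from h import *
push(3);where()
```

```text
[-0.24 -0.04 -1.21] along -ybox 0.09 ypos 31.08
t 20.95 [ 0.4604 -0.0661  0.1389] yaw -11.99 F [-1.4  0.1 -2.2] w 0.0129 120.70359706878662
```

Call:
carry_out(
  increments=[
    [[-2,0,0.2],0],
    [[-4,0,0],0],
    [[-6,0,0],0],
    [[-8,0,0],0],
    [[-10,0,0],0],
  ],
)

```text
time_s: 21.45
ee_pos: [0.4302, -0.0596, 0.1385]
tool_rot: [-3.124, 0.328, 0.0]
ft_force: [-0.6, 0.9, -0.6]
grip_width: 0.0132
finger_force: 120.7
```

Call:
carry_out(
  increments=[
    [[-12,0,-5],0],
    [[0,0,-20],0],
    [[0,0,-20],0],
    [[0,0,-10],0],
    [[0,0,0],0],
  ],
)

```text
time_s: 21.95
ee_pos: [0.42, -0.0575, 0.1952]
tool_rot: [3.124, -0.328, 0.005]
ft_force: [-0.5, -0.9, -2.0]
grip_width: 0.013
finger_force: 120.8
```

Run:
```python
from h import *
where();im=shot("wrist","w8");where()
cv2.imwrite("pics/w8b.png",cv2.resize(im[:,:,::-1],(800,600),interpolation=cv2.INTER_CUBIC))
plan([.50,-.304,.19],0,10); print();plan([.50,-.304,.0065],0,6,[.50,-.304,.19],0)
```

```text
t 21.95 [ 0.42   -0.0575  0.1952] yaw -11.99 F [-0.5 -0.9 -2. ] w 0.013 120.75432300567627
t 22.0 [ 0.4194 -0.0574  0.1939] yaw -11.99 F [ 0.1 -0.1 -1.4] w 0.0126 120.75266361236572
[[13.0, 22.5, 0.4], np.float64(-1.2)], [[12.5, 22.7, 0.4], np.float64(-1.2)], [[12.1, 23.0, 0.4], np.float64(-1.2)], [[11.6, 23.2, 0.4], np.float64(-1.2)], [[11.1, 23.5, 0.4], np.float64(-1.2)]
[[10.6, 23.7, 0.4], np.float64(-1.2)], [[10.1, 23.9, 0.4], np.float64(-1.2)], [[9.6, 24.1, 0.4], np.float64(-1.2)], [[9.1, 24.3, 0.4], np.float64(-1.2)], [[8.6, 24.5, 0.4], np.float64(-1.2)]

[[0.0, 0.0, 30.6], 0.0], [[0.0, 0.0, 30.6], 0.0], [[0.0, 0.0, 30.6], 0.0], [[0.0, 0.0, 30.6], 0.0], [[0.0, 0.0, 30.6], 0.0]
[[0.0, 0.0, 30.6], 0.0],
```

View pics/w8b.png

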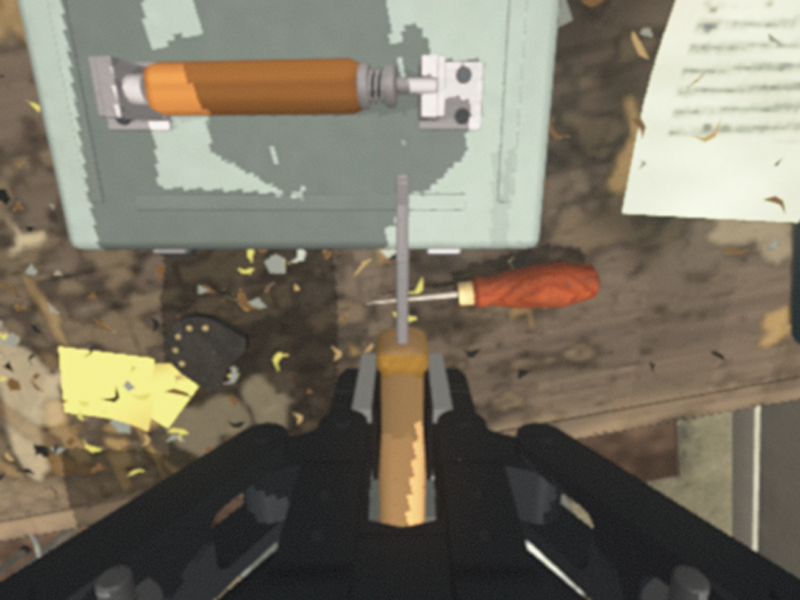

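The sprung pin now rests on the right lug's top: its tip is at (436,86) over the lug, and the grip runs (145,88)–(360,88). Next I lay the tool back where it was.

Call:
carry_out(
  increments=[
    [[13,22.5,0],-1.2],
    [[12.5,22.7,0],-1.2],
    [[12,23,0],-1.2],
    [[11.6,23.2,0],-1.2],
    [[11,23.5,0],-1.2],
  ],
)

```text
time_s: 22.5
ee_pos: [0.4587, -0.1813, 0.1918]
tool_rot: [-3.136, 0.163, 0.004]
ft_force: [-0.6, 0.1, -0.5]
grip_width: 0.013
finger_force: 120.8
```

Call:
carry_out(
  increments=[
    [[10.6,23.7,0],-1.2],
    [[10,24,10],-1.2],
    [[9.6,24,20],-1.2],
    [[9,24.3,30],-1.2],
    [[8.6,24.5,30],-1.2],
  ],
)

```text
time_s: 23.0
ee_pos: [0.4992, -0.3046, 0.1012]
tool_rot: [-3.141, -0.001, 0.001]
ft_force: [-0.1, -0.6, -1.4]
grip_width: 0.013
finger_force: 120.8
```

Call:
carry_out(
  increments=[
    [[0,0,35],0],
    [[0,0,30],0],
    [[0,0,15],0],
    [[0,0,8],0],
    [[0,0,0],0],
  ],
)

```text
time_s: 23.5
ee_pos: [0.4989, -0.3034, 0.0146]
tool_rot: [-3.141, -0.001, 0.002]
ft_force: [0.1, 0.3, -0.7]
grip_width: 0.0133
finger_force: 120.8
```

Run:
```python
from h import *
where()
d=np.load("pics/w8.npz");W=np.diag([1.5625,1.5625,1])@d["P"];p=d["pos"]
for n,a,z in[("gripL",(145,88),.142),("gripR",(362,88),.148),("pintip",(436,86),.147),("lugRin",(421,88),.141)]:print(n,onz(W,a,z).round(4))
```

```text
t 23.5 [ 0.4989 -0.3034  0.0146] yaw 0.02 F [ 0.1  0.3 -0.7] w 0.0133 120.7575273513794
gripL [0.5353 0.0205]
gripR [ 0.5169 -0.0628]
pintip [ 0.5119 -0.0905]
lugRin [ 0.5129 -0.0851]
```

Call:
carry_out(
  increments=[
    [[0,0,3],0],
    [[0,0,2],0],
    [[0,0,2],0],
    [[0,0,1],0],
    [[0,0,0.5],0],
  ],
)

```text
time_s: 24.0
ee_pos: [0.4996, -0.3041, 0.0073]
tool_rot: [3.141, 0.0, 0.0]
ft_force: [0.3, -0.1, -0.8]
grip_width: 0.0133
finger_force: 120.8
```

```bash
python3 -c "
from h import *
where()"
```

```text
t 24.0 [ 0.4996 -0.3041  0.0073] yaw 0.01 F [ 0.3 -0.1 -0.8] w 0.0133 120.7821536064148
```

Call:
carry_out(
  increments=[
    [[0,0,0.7],0],
    [[0,0,0.7],0],
    [[0,0,0.3],0],
    [[0,0,0],0],
    [[0,0,0],0],
  ],
)

```text
time_s: 24.5
ee_pos: [0.4997, -0.3041, 0.007]
tool_rot: [3.141, 0.0, -0.0]
ft_force: [-6.7, 3.5, 14.0]
grip_width: 0.0128
finger_force: 122.9
```

Call:
carry_out(
  increments=[
    [[0,0,0],0],
    [[0,0,0],0],
    [[0,0,0],0],
    [[0,0,-10],0],
    [[0,0,-20],0],
  ],
  jaw=0.4,
  squeeze=60,
)

```text
time_s: 25.0
ee_pos: [0.4981, -0.303, 0.0342]
tool_rot: [-3.139, -0.0, 0.005]
ft_force: [-0.1, -0.3, -0.3]
grip_width: 0.0508
finger_force: 0.0
```

Call:
carry_out(
  increments=[
    [[0,0,-30],0],
    [[0,0,-40],0],
    [[0,0,-45],0],
    [[0,0,-45],0],
    [[0,0,0],0],
  ],
)

```text
time_s: 25.5
ee_pos: [0.5031, -0.3066, 0.205]
tool_rot: [3.133, 0.0, 0.017]
ft_force: [0.6, -0.6, 0.0]
grip_width: 0.051
finger_force: 0.0
```

Run:
```python
from h import *
where();im=shot("wrist","w9")
W2=np.load("pics/w9.npz")["P"]
hsv=cv2.cvtColor(im,cv2.COLOR_RGB2HSV)
m=cv2.inRange(hsv,(8,90,90),(22,255,255));n,l,s,c=cv2.connectedComponentsWithStats(m)
for i in np.argsort(-s[1:,4])[:4]+1:print(s[i],c[i].round(1),onz(W2,c[i],.022).round(3))
for Y in(78,-102):plan([.522,-.0256,.21],Y,15)
```

```text
t 25.5 [ 0.5031 -0.3066  0.205 ] yaw 0.01 F [ 0.6 -0.6  0. ] w 0.051 0.0
[ 374    0  103   73 4607] [420.8  26.5] [ 0.642 -0.471]
[ 298    0   79  101 4404] [341.2  43.2] [ 0.627 -0.393]
[ 434   40   78   71 1749] [463.4  79. ] [ 0.593 -0.524]
[  82  249   84   31 1345] [125.7 261.2] [ 0.379 -0.145]
[[1.3, -18.7, -0.6], np.float64(-5.2)], [[3.0, -18.5, -0.6], np.float64(-5.2)], [[4.7, -18.1, -0.6], np.float64(-5.2)], [[6.3, -17.6, -0.6], np.float64(-5.2)], [[7.9, -17.0, -0.6], np.float64(-5.2)]
[[9.4, -16.2, -0.6], np.float64(-5.2)], [[10.8, -15.3, -0.6], np.float64(-5.2)], [[12.2, -14.2, -0.6], np.float64(-5.2)], [[13.4, -13.1, -0.6], np.float64(-5.2)], [[14.5, -11.8, -0.6], np.float64(-5.2)]
[[15.5, -10.4, -0.6], np.float64(-5.2)], [[16.4, -9.0, -0.6], np.float64(-5.2)], [[17.2, -7.5, -0.6], np.float64(-5.2)], [[17.8, -5.9, -0.6], np.float64(-5.2)], [[18.2, -4.2, -0.6], np.float64(-5.2)]
[[1.3, -18.7, -0.6], np.float64(6.8)], [[-0.9, -18.7, -0.6], np.float64(6.8)], [[-3.1, -18.5, -0.6], np.float64(6.8)], [[-5.2, -18.0, -0.6], np.float64(6.8)], [[-7.3, -17.2, -0.6], np.float64(6.8)]
[[-9.3, -16.2, -0.6], np.float64(6.8)], [[-11.2, -15.0, -0.6], np.float64(6.8)], [[-12.9, -13.6, -0.6], np.float64(6.8)], [[-14.4, -12.0, -0.6], np.float64(6.8)], [[-15.7, -10.2, -0.6], np.float64(6.8)]
[[-16.8, -8.2, -0.6], np.float64(6.8)], [[-17.7, -6.2, -0.6], np.float64(6.8)], [[-18.3, -4.1, -0.6], np.float64(6.8)], [[-18.6, -1.9, -0.6], np.float64(6.8)], [[-18.7, 0.4, -0.6], np.float64(6.8)]
```

Call:
carry_out(
  increments=[
    [[1,-19,0],-5.2],
    [[3,-19,0],-5.2],
    [[5,-18,0],-5.2],
    [[7,-18,0],-5.2],
    [[8,-17,0],-5.2],
  ],
)

```text
time_s: 26.05
ee_pos: [0.5062, -0.2082, 0.1943]
tool_rot: [-3.059, -0.712, 0.002]
ft_force: [0.2, -0.4, 0.6]
grip_width: 0.0511
finger_force: 0.0
```

Call:
carry_out(
  increments=[
    [[9.5,-16.2,0],-5.2],
    [[11,-15.3,0],-5.2],
    [[12.2,-14.2,0],-5.2],
    [[13.4,-13,0],-5.2],
    [[14.5,-11.8,0],-5.2],
  ],
)

```text
time_s: 26.55
ee_pos: [0.5131, -0.1148, 0.1944]
tool_rot: [-2.82, -1.382, 0.002]
ft_force: [0.7, -0.4, -0.6]
grip_width: 0.0511
finger_force: 0.0
```

Call:
carry_out(
  increments=[
    [[15.5,-10.4,0],-5.2],
    [[16.4,-9,0],-5.2],
    [[17.2,-7.5,0],-5.2],
    [[17.8,-6,0],-5.2],
    [[18,-4,0],-5.2],
  ],
)

```text
time_s: 27.05
ee_pos: [0.5198, -0.0218, 0.1944]
tool_rot: [-2.437, -1.981, 0.002]
ft_force: [0.4, 0.1, 0.2]
grip_width: 0.0512
finger_force: 0.0
```

Run:
```python
from h import *
where();im=shot("wrist","w10");where()
d=np.load("pics/w10.npz");W=d["P"];p=d["pos"];Rm=R.from_rotvec(d["rot"]).as_matrix()
hsv=cv2.cvtColor(im,cv2.COLOR_RGB2HSV)
m=cv2.inRange(hsv,(5,140,70),(20,255,255));n,l,s,c=cv2.connectedComponentsWithStats(m)
for i in np.argsort(-s[1:,4])[:4]+1:
    w=np.r_[onz(W,c[i],.141),.141];print(s[i],c[i].round(1),w.round(4),(Rm.T@(w-p)*1000).round(1))
    pts=np.argwhere(l==i)[:,::-1].astype(np.float32);r=cv2.minAreaRect(pts);print(r, [onz(W,q,.141).round(4).tolist() for q in cv2.boxPoints(r)])
# has the tool stayed: compare top view tool area with the start
t=snapshot("top");t0=cv2.resize(cv2.imread("pics/top0.png"),(512,384),interpolation=cv2.INTER_AREA)[:,:,::-1]
a=(slice(195,255),slice(315,375));print("tooldiff",np.abs(t[a].astype(int)-t0[a]).max(2).__gt__(50).sum())
```

```text
t 27.05 [ 0.5198 -0.0218  0.1944] yaw 78.22 F [0.4 0.1 0.2] w 0.0512 0.0
t 27.1 [ 0.5199 -0.0194  0.1944] yaw 78.61 F [0.3 1.9 0. ] w 0.0511 0.0
[ 256  136   26  120 2952] [268.1 194.6] [ 0.5282 -0.0161  0.141 ] [ 7.3  7.2 53.4]
((268.5, 195.49996948242188), (24.999996185302734, 118.99998474121094), 0.0) [[0.5101, -0.0615], [0.5283, 0.0258], [0.5445, 0.0225], [0.5284, -0.0653]]
[152 248  19  24 260] [160.7 258.7] [ 0.4389 -0.05    0.141 ] [-44.1 -73.3  53.5]
((162.28868103027344, 259.5396423339844), (20.210308074951172, 19.043148040771484), 79.3803482055664) [[0.4337, -0.0425], [0.4483, -0.0425], [0.4461, -0.0595], [0.4312, -0.0596]]
[ 4 57  1  1  1] [ 4. 57.] [0.3871 0.1046 0.141 ] [  96.6 -155.6   53.7]
((4.0, 57.0), (0.0, 0.0), 0.0) [[0.3871, 0.1046], [0.3871, 0.1046], [0.3871, 0.1046], [0.3871, 0.1046]]
[56 37  1  1  1] [56. 37.] [0.4228 0.1084 0.141 ] [ 107.7 -121.4   53.6]
((56.0, 37.0), (0.0, 0.0), 0.0) [[0.4228, 0.1084], [0.4228, 0.1084], [0.4228, 0.1084], [0.4228, 0.1084]]
tooldiff 11
```

Call:
carry_out(
  increments=[
    [[0.5,3.5,15],0.3],
    [[0.5,3.5,18],0.3],
    [[0,0,18],0],
    [[0,0,15],0],
    [[0,0,8],0],
  ],
)

```text
time_s: 27.65
ee_pos: [0.5261, -0.0237, 0.1186]
tool_rot: [-2.452, -1.961, 0.004]
ft_force: [-0.2, 0.7, 1.3]
grip_width: 0.0509
finger_force: 0.0
```

Call:
carry_out(
  increments=[
    [[0,0,0],0],
    [[0,0,0],0],
    [[0,0,0],0],
    [[0,0,0],0],
    [[0,0,0],0],
  ],
)

```text
time_s: 28.15
ee_pos: [0.5281, -0.0232, 0.1222]
tool_rot: [2.451, 1.964, 0.001]
ft_force: [0.3, 0.1, -0.9]
grip_width: 0.0513
finger_force: 0.0
```

```bash
python3 -c "
from h import *
where()"
```

```text
t 28.15 [ 0.5281 -0.0232  0.1222] yaw 77.41 F [ 0.3  0.1 -0.9] w 0.0513 0.0
```

Call:
carry_out(
  increments=[
    [[0,-1,3],-0.4],
    [[0,0,0],0],
    [[0,0,0],0],
    [[0,0,0],0],
    [[0,0,0],0],
  ],
  jaw=0.6,
)

```text
time_s: 28.65
ee_pos: [0.5266, -0.023, 0.1184]
tool_rot: [2.445, 1.973, -0.0]
ft_force: [0.2, 0.1, -0.2]
grip_width: 0.0346
finger_force: 0.0
```

Call:
carry_out(
  increments=[
    [[0,0,0],0],
    [[0,0,0],0],
    [[0,0,0],0],
    [[0,0,0],0],
    [[0,0,0],0],
  ],
  jaw=1,
  squeeze=50,
)

```text
time_s: 29.15
ee_pos: [0.5268, -0.023, 0.1186]
tool_rot: [2.444, 1.973, 0.001]
ft_force: [1.1, 0.3, 1.6]
grip_width: 0.0192
finger_force: 51.4
```

```bash
python3 -c "
from h import *
where()"
```

```text
t 29.15 [ 0.5268 -0.023   0.1186] yaw 77.81 F [1.1 0.3 1.6] w 0.0192 51.38395071029663
```

Call:
carry_out(
  increments=[
    [[-1,0,0],0],
    [[-1,0,0],0],
    [[-1,0,0],0],
    [[-0.5,0,0],0],
    [[0,0,0],0],
  ],
)

```text
time_s: 29.65
ee_pos: [0.526, -0.0264, 0.1186]
tool_rot: [2.445, 1.973, 0.001]
ft_force: [0.9, 4.1, 4.0]
grip_width: 0.019
finger_force: 51.7
```

```bash
python3 -c "
from h import *
where();push(2)"
```

```text
t 29.65 [ 0.526  -0.0264  0.1186] yaw 77.81 F [0.9 4.1 4. ] w 0.019 51.69555366039276
[1.22 4.01 3.9 ] along -ybox -4.18 ypos 83.62
```

Call:
carry_out(
  increments=[
    [[-1,0,0],0],
    [[-1,0,0],0],
    [[-1,0,0],0],
    [[-1,0,0],0],
    [[0,0,0],0],
  ],
)

```text
time_s: 30.25
ee_pos: [0.5249, -0.0306, 0.1184]
tool_rot: [2.445, 1.973, -0.001]
ft_force: [1.0, 2.3, 4.8]
grip_width: 0.0188
finger_force: 51.8
```

```bash
python3 -c "
from h import *
where();push(2)"
```

```text
t 30.25 [ 0.5249 -0.0306  0.1184] yaw 77.8 F [1.  2.3 4.8] w 0.0188 51.83381259441376
[0.46 2.31 4.43] along -ybox -2.35 ypos 79.23
```

Call:
carry_out(
  increments=[
    [[0,0,-1],0],
    [[0,0,-1],0],
    [[0,0,-1],0],
    [[0,0,-1],0],
    [[0,0,0],0],
  ],
)

```text
time_s: 30.85
ee_pos: [0.5247, -0.0304, 0.1221]
tool_rot: [-2.445, -1.973, 0.001]
ft_force: [-0.1, -0.6, -1.2]
grip_width: 0.019
finger_force: 51.1
```

```bash
python3 -c "
from h import *
where();push(2)"
```

```text
t 30.85 [ 0.5247 -0.0304  0.1221] yaw 77.8 F [-0.1 -0.6 -1.2] w 0.019 51.06374680995941
[-0.11 -0.46 -1.16] along -ybox 0.47 ypos 79.45
```

Call:
carry_out(
  increments=[
    [[0,0,-10],0],
    [[0,0,-20],0],
    [[0,0,-25],0],
    [[5,-2,-20],0],
    [[15,-7,-10],0],
  ],
)

```text
time_s: 31.45
ee_pos: [0.5217, -0.0094, 0.2105]
tool_rot: [2.444, 1.969, 0.004]
ft_force: [-0.1, 1.5, -2.3]
grip_width: 0.019
finger_force: 51.0
```

Call:
carry_out(
  increments=[
    [[25,-11,0],0],
    [[30,-14,0],0],
    [[35,-16,0],0],
    [[35,-16,0],0],
    [[35,-16,0],0],
  ],
)

```text
time_s: 31.95
ee_pos: [0.4816, 0.1651, 0.2073]
tool_rot: [-2.444, -1.973, 0.0]
ft_force: [0.1, -0.6, -0.6]
grip_width: 0.0192
finger_force: 51.0
```

Call:
carry_out(
  increments=[
    [[35,-16,0],0],
    [[35,-16,0],0],
    [[35,-16,0],0],
    [[35,-16,0],0],
    [[30,-13,0],0],
  ],
)

```text
time_s: 32.45
ee_pos: [0.4417, 0.3479, 0.2073]
tool_rot: [-2.443, -1.974, 0.001]
ft_force: [0.4, -0.0, -1.0]
grip_width: 0.0192
finger_force: 51.0
```

Call:
carry_out(
  increments=[
    [[28,-12,0],0],
    [[18,-6,0],0],
    [[5,-2,0],0],
    [[0,0,0],0],
    [[0,0,0],0],
  ],
)

```text
time_s: 32.95
ee_pos: [0.4345, 0.3988, 0.2072]
tool_rot: [2.445, 1.973, -0.001]
ft_force: [0.8, -1.2, -1.7]
grip_width: 0.0188
finger_force: 51.0
```

Run:
```python
from h import *
where()
T=P(camera_model("top"),1.5625)
print("rim l,r",onz(T,(144,367),.052).round(3),onz(T,(279,367),.052).round(3),"t,b",onz(T,(211,301),.052).round(3),onz(T,(211,434),.052).round(3))
shot("wrist","w11");plan([.435,.395,.06],78,8)
```

```text
t 32.95 [0.4345 0.3988 0.2072] yaw 77.8 F [ 0.8 -1.2 -1.7] w 0.0188 51.02882981300354
rim l,r [0.463 0.541] [0.464 0.245] t,b [0.61  0.403] [0.321 0.386]
[[-0.4, 0.1, 18.4], np.float64(-0.03)], [[-0.4, 0.1, 18.4], np.float64(-0.03)], [[-0.4, 0.1, 18.4], np.float64(-0.03)], [[-0.4, 0.1, 18.4], np.float64(-0.03)], [[-0.4, 0.1, 18.4], np.float64(-0.03)]
[[-0.4, 0.1, 18.4], np.float64(-0.03)], [[-0.4, 0.1, 18.4], np.float64(-0.03)], [[-0.4, 0.1, 18.4], np.float64(-0.03)],
```

Call:
carry_out(
  increments=[
    [[-2,1.5,30],0],
    [[-2,1.5,35],0],
    [[-1,0,35],0],
    [[0,0,30],0],
    [[0,0,15],0],
  ],
)

```text
time_s: 33.5
ee_pos: [0.4353, 0.3916, 0.0592]
tool_rot: [2.446, 1.971, -0.007]
ft_force: [0.6, 0.7, -1.4]
grip_width: 0.0192
finger_force: 51.0
```

Call:
carry_out(
  increments=[
    [[0,0,10],0],
    [[0,0,8],0],
    [[0,0,6],0],
    [[0,0,4],0],
    [[0,0,2],0],
  ],
)

```text
time_s: 34.0
ee_pos: [0.437, 0.3943, 0.0328]
tool_rot: [2.445, 1.973, 0.002]
ft_force: [-1.4, -0.0, -0.8]
grip_width: 0.0191
finger_force: 51.0
```

```bash
python3 -c "
from h import *
where()"
```

```text
t 34.0 [0.437  0.3943 0.0328] yaw 77.81 F [-1.4 -0.  -0.8] w 0.0191 51.02872431278229
```

Call:
carry_out(
  increments=[
    [[0,0,4],0],
    [[0,0,3],0],
    [[0,0,3],0],
    [[0,0,2],0],
    [[0,0,2],0],
  ],
)

```text
time_s: 34.5
ee_pos: [0.4366, 0.3939, 0.0182]
tool_rot: [2.445, 1.973, -0.0]
ft_force: [0.1, -0.1, -1.0]
grip_width: 0.0193
finger_force: 51.0
```

Call:
carry_out(
  increments=[
    [[0,0,1],0],
    [[0,0,1],0],
    [[0,0,1],0],
    [[0,0,1],0],
    [[0,0,0],0],
  ],
)

```text
time_s: 35.0
ee_pos: [0.4365, 0.3939, 0.0143]
tool_rot: [2.445, 1.973, -0.0]
ft_force: [0.3, -0.4, -2.9]
grip_width: 0.019
finger_force: 51.0
```

```bash
python3 -c "
from h import *
where()"
```

```text
t 35.0 [0.4365 0.3939 0.0143] yaw 77.81 F [ 0.3 -0.4 -2.9] w 0.019 51.02921962738037
```

Call:
carry_out(
  increments=[
    [[0,0,1],0],
    [[0,0,1],0],
    [[0,0,1],0],
    [[0,0,1],0],
    [[0,0,0],0],
  ],
)

```text
time_s: 35.5
ee_pos: [0.4365, 0.3938, 0.0101]
tool_rot: [-2.445, -1.973, 0.001]
ft_force: [-0.4, 0.1, -1.7]
grip_width: 0.0192
finger_force: 51.0
```

```bash
python3 -c "
from h import *
push(2);where()"
```

```text
[-0.12  0.19 -1.46] along -ybox -0.16 ypos 476.0
t 35.6 [0.4365 0.3939 0.0103] yaw 77.81 F [ 0.5 -0.  -0.8] w 0.0188 51.02824151515961
```

Call:
carry_out(
  increments=[
    [[0,0,1],0],
    [[0,0,1],0],
    [[0,0,0.7],0],
    [[0,0,0],0],
    [[0,0,0],0],
  ],
)

```text
time_s: 36.1
ee_pos: [0.4366, 0.3939, 0.0076]
tool_rot: [-2.445, -1.973, 0.0]
ft_force: [0.1, -0.1, -1.0]
grip_width: 0.0188
finger_force: 51.0
```

```bash
python3 -c "
from h import *
push(2);where()"
```

```text
[ 0.44 -0.56 -1.45] along -ybox 0.45 ypos 476.05
t 36.2 [0.4366 0.394  0.0077] yaw 77.81 F [ 0.9 -0.1 -1. ] w 0.0193 51.02873682975769
```

Call:
carry_out(
  increments=[
    [[0,0,0.8],0],
    [[0,0,0.8],0],
    [[0,0,0.7],0],
    [[0,0,0],0],
    [[0,0,0],0],
  ],
)

```text
time_s: 36.7
ee_pos: [0.4366, 0.3939, 0.0053]
tool_rot: [-2.445, -1.973, 0.0]
ft_force: [0.4, -0.1, -1.6]
grip_width: 0.0193
finger_force: 51.0
```

```bash
python3 -c "
from h import *
push(2);where()"
```

```text
[ 0.06 -0.05 -1.64] along -ybox 0.04 ypos 476.08
t 36.8 [0.4366 0.3939 0.0054] yaw 77.81 F [ 0.3 -0.  -2.1] w 0.0191 51.028005480766296
```

Call:
carry_out(
  increments=[
    [[0,0,0.7],0],
    [[0,0,0.6],0],
    [[0,0,0],0],
    [[0,0,0],0],
    [[0,0,0],0],
  ],
)

```text
time_s: 37.3
ee_pos: [0.4366, 0.394, 0.0042]
tool_rot: [2.445, 1.973, 0.0]
ft_force: [0.3, -0.2, 0.2]
grip_width: 0.0189
finger_force: 52.0
```

```bash
python3 -c "
from h import *
push(2);where()"
```

```text
[ 0.34 -0.52  0.57] along -ybox 0.44 ypos 476.13
t 37.4 [0.4366 0.394  0.0042] yaw 77.81 F [-0.6 -1.3  0.3] w 0.0194 52.08641152828932
```

Call:
carry_out(
  increments=[
    [[0,0,0.5],0],
    [[0,0,0.5],0],
    [[0,0,0.5],0],
    [[0,0,0],0],
    [[0,0,0],0],
  ],
)

```text
time_s: 37.9
ee_pos: [0.4367, 0.394, 0.0041]
tool_rot: [2.445, 1.973, -0.0]
ft_force: [-6.9, -5.5, 13.9]
grip_width: 0.0191
finger_force: 60.1
```

```bash
python3 -c "
from h import *
push(2);where();print(np.round(status.observe()['ft_torque'],2))"
```

```text
[-6.78 -5.33 14.37] along -ybox 6.62 ypos 476.17
t 38.0 [0.4367 0.394  0.0041] yaw 77.81 F [-5.4 -4.6 14.1] w 0.0192 60.115535178920254
[-0.9   1.1   0.04]
```

Call:
carry_out(
  increments=[
    [[0,0,-0.5],0],
    [[0,0,-0.5],0],
    [[0,0,-0.3],0],
    [[0,0,0],0],
    [[0,0,0],0],
  ],
  squeeze=20,
)

```text
time_s: 38.5
ee_pos: [0.4367, 0.394, 0.0042]
tool_rot: [2.445, 1.973, 0.0]
ft_force: [-2.0, -2.2, 6.0]
grip_width: 0.0191
finger_force: 55.1
```

Call:
carry_out(
  increments=[
    [[0,0,0],0],
    [[0,0,0],0],
    [[0,0,0],0],
    [[0,0,0],0],
    [[0,0,0],0],
  ],
  jaw=0.65,
)

```text
time_s: 39.0
ee_pos: [0.4366, 0.3939, 0.0038]
tool_rot: [-2.445, -1.973, 0.0]
ft_force: [0.0, -0.2, -0.1]
grip_width: 0.0301
finger_force: 0.0
```

Call:
carry_out(
  increments=[
    [[0,0,0],0],
    [[0,0,0],0],
    [[0,0,0],0],
    [[0,0,-5],0],
    [[0,0,-15],0],
  ],
  jaw=0.5,
)

```text
time_s: 39.5
ee_pos: [0.4354, 0.393, 0.023]
tool_rot: [-2.445, -1.973, 0.005]
ft_force: [-0.3, 0.3, 0.6]
grip_width: 0.0429
finger_force: 0.0
```

Call:
carry_out(
  increments=[
    [[0,0,-30],0],
    [[0,0,-40],0],
    [[0,0,-40],0],
    [[0,0,-40],0],
    [[0,0,0],0],
  ],
)

```text
time_s: 40.0
ee_pos: [0.44, 0.3966, 0.1834]
tool_rot: [2.444, 1.973, 0.021]
ft_force: [0.9, -0.2, 0.1]
grip_width: 0.0429
finger_force: 0.0
```

Run:
```python
from h import *
where();im=shot("wrist","w12")
W=np.load("pics/w12.npz")["P"]
hsv=cv2.cvtColor(im,cv2.COLOR_RGB2HSV)
m=cv2.inRange(hsv,(5,120,60),(20,255,255));n,l,s,c=cv2.connectedComponentsWithStats(m)
for i in np.argsort(-s[1:,4])[:3]+1:
    r=cv2.minAreaRect(np.argwhere(l==i)[:,::-1].astype(np.float32));print(s[i],onz(W,c[i],.015).round(3),[onz(W,q,.02).round(3).tolist() for q in cv2.boxPoints(r)])
t=snapshot("top");t0=cv2.resize(cv2.imread("pics/top0.png"),(512,384),interpolation=cv2.INTER_AREA)[:,:,::-1]
dm=(np.abs(t.astype(int)-t0).max(2)>60).astype(np.uint8);n,l,s,c=cv2.connectedComponentsWithStats(dm)
print([q.tolist() for q in s[1:] if q[4]>8])
```

```text
t 40.0 [0.44   0.3966 0.1834] yaw 77.81 F [ 0.9 -0.2  0.1] w 0.0429 0.0
[ 244  127   19   80 1384] [0.437 0.399] [[0.437, 0.441], [0.455, 0.437], [0.437, 0.353], [0.418, 0.357]]
[424  43  10  10  48] [0.628 0.477] [[0.62, 0.477], [0.628, 0.48], [0.631, 0.476], [0.622, 0.472]]
[163  23   7  10  47] [0.386 0.547] [[0.384, 0.549], [0.389, 0.55], [0.39, 0.542], [0.384, 0.542]]
[[117, 169, 6, 15, 24], [63, 197, 32, 38, 570], [84, 200, 7, 3, 10], [60, 202, 4, 10, 14], [151, 207, 10, 9, 50], [243, 206, 31, 14, 233], [8, 208, 154, 176, 9685], [126, 208, 8, 14, 43], [135, 211, 5, 3, 10], [156, 213, 15, 13, 94], [138, 217, 34, 22, 195], [106, 219, 16, 33, 279], [126, 228, 15, 10, 86], [86, 237, 6, 9, 31], [125, 239, 32, 10, 156], [164, 258, 16, 27, 154], [11, 303, 31, 34, 292], [212, 302, 14, 2, 26], [265, 329, 8, 7, 39], [0, 358, 48, 26, 453], [212, 374, 17, 10, 86]]
```

```bash
python3 -c "
from bench import ticket
print(ticket.finish_job())"
```

```text
the job is handed in; nothing more can be done
None
```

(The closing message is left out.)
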